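# Lift the leaking battery out of its tray with the tongs

## Robot

A 7-joint arm with a two-finger parallel gripper is mounted at the origin on a cart in front of the work surface, level with it; the furniture and walls round the work are solid. World frame = base frame: x ahead of the robot, y to its left, z up, the work surface at z = 0. Lengths are in m, angles in rad, forces in N, time in s.
With the tool pointing down it reaches from about 0.4 to 0.9 m from the base axis. Payload 5.5 kg.
Tool frame: the origin (TCP) lies at the very end of the fingers, on their centre line; the grasp point (between the pads) lies 19 mm behind it; z points along the fingers, y is the line along which they close (so a half turn about z gives the same grasp; the last joint's range is limited). The gripper opens to 85 mm and grips with 20 to 120 N. Pads are 22 mm wide; open, the fingers measure 114 mm over their backs; the gripper's body (76 mm by 85 mm) begins 54 mm behind the grasp point. The pads swing forward as they close: fully open they stand 13 mm farther back than shut.
Start: joints at [-1.041, 0.501, -0.427, 1.55, 0.221, 1.138, -0.21], TCP at [0.171, 0.627, 0.231] pointing down, gripper open.
Joint ranges: [-2.88, 2.88], [-0.31, 2.03], [-1.54, 1.56], [0.2, 2.42], [-1.41, 4.55], [0.19, 2.02], [-2.57, 2.57]. Speed limits (rad/s): [2.57, 2.57, 3.14, 3.14, 3.14, 3.14, 3.14].

## Interface

Orientations are given as a unit quaternion [x, y, z, w].
In Python, from plant import telemetry, optics, job_done gives the robot as it stands. The module is installed in compiled form; this text tells all that it offers.
- The arm moves only by the shell command python3 -m handwheel 'ROWS' [OPENING] [FORCE]. ROWS is JSON, a list that holds one entry, the list of rows, each a list of 6 numbers: the shift along the tool's x, y, z in units of 100 mm (1.0 is 100 mm), then the turn, a rotation vector about the tool's x, y, z in units of 180 degrees (1.0 is 180 degrees). A call has 1 to 10 rows; each row is the pose to reach, as a shift and turn from the pose commanded when the call began, along the tool's axes at that moment, turning the shorter way round; what a row does not reach only later rows make up. A row lasts 1/12 s, in which the tool goes at most 41.7 mm and 7.16 degrees, less where a joint would pass 70% of its speed; a pose out of reach is approached as far as the arm can. A call with a number of a shift or a turn outside -1 to 1 is refused whole. A call with a gripper value outside its range is refused whole. OPENING is the opening, from -1 (shut) to 1 (fully open), set as the call begins (- or left out, the last holds). The fingers move at their own pace and stop on an object; FORCE is the grip in N (left out, the last holds). Time passes only in rows, so rows that repeat a pose let the fingers close. It gives the time, the measured TCP pose, the force, the opening and the grip force at its end, in the units of the state.
- telemetry.sense(): the state, without advancing time (a new reading comes with each control period).
- optics.capture(name): name is "scene" or "side" or "wrist"; returns the picture (384x512x3 uint8, blue, green, red); there is no depth.
- optics.calibration(name): a dict with "fov_y" (degrees; the focal length in pixels is half the picture's height over the tangent of half this angle, whatever the lens; pixels are square), "cx", "cy" (the principal point, pixels), "camera_from_world" (4x4, takes a point from world to camera coordinates); the wrist camera has in their place "tool_from_camera" (4x4, takes a point from camera to tool coordinates, whose origin is the TCP and whose axes are the flange's). Camera axes: x right, y down, z forward; pixel columns grow to the right and rows downward; lengths in m; the calibration is good to about 2 mm. A picture is of the moment at which its call begins: read the wrist's pose just before it. calibration takes no time and is no camera call.
- job_done(): hands the job in; it is judged then, once.
The state is a dict: "t": time; "qpos": joint angles; "dq": joint speeds; "effort": joint torques, N m; "tcp_pos": TCP position; "tool_rot": TCP orientation; "wrist_force": force on the tool from outside, world axes, zero at the start; "ft_torque": the same for the moment, N m; "gripper_width": finger opening in m; "grasp_force": force on a finger pad.
Only numpy, scipy, OpenCV 4.12 (cv2) and the standard library are available. Lean on these libraries where they do the work, as an engineer would, in place of code of your own. Each camera call takes 0.05 s, during which the arm holds its last target. There are 200 camera calls.

## Task

The green battery in the battery tray has leaked, so keep the gripper off it: take the blue tongs up off the peg of their stand, close their jaws across the middle of the green battery and lift it out. Finish still holding it in the squeezed tongs, still and well clear of everything, a good 15 cm above the desk, so that I can bring a bag to it. Leave the two red batteries in their cradles and everything else on the desk where it is.

Things in the scene. Friction and masses are not known exactly. Their poses are not given: they have to be found in the camera images.
- stand: steel stand, fixed to the desk: round foot 104 mm across, 8 mm rod that rises at the origin (centre of the foot's underside) and bends at the top into a level peg along the stand's own -x. The peg's upper side is 189 mm above the desk; it runs from x = -25 to x = -100 mm and ends in an upturned tip with a dark ball, the ball's top 200 mm above the desk at x = -105 mm. z up.
- peg (a point): point on the upper side of the peg under the middle of the hanging tongs, 75 mm along -x from the stand's origin.
- tongs: blue one-piece nylon tongs, 60 g, 150 mm long, like an upside-down U, hanging astride the peg by the bow, jaws down. Origin at the top of the bow; arms run down along -z, the strip is 20 mm wide along x (along the peg), the arms close along y (left arm +y). The frame belongs to the right arm: squeezed evenly, it leans by half the joint's angle.
- grip (a point): midway between the flat ribbed grip plates, 34 mm below the tongs' origin. Plates run from 17 to 62 mm below the origin; relaxed, their outsides are 44 mm apart at 20 mm, 47 at 34 mm, 50 at 51 mm below it; parallel, 40 mm apart on a battery. Pinch here from above, a finger on either side; the palm must clear the bow.
- tongs_arm (a joint): angle by which the left arm is squeezed towards the right one: 0 relaxed (jaw faces 45 mm apart), about 0.20 on a battery, 0.32 shut. Springs back: the arms yield at about 5 N on the plates, some 8 to 12 N brings the jaws onto a battery; about a fifth of any more reaches the jaws, so 40 N or more makes a sure hold. Held 3 mm narrower than relaxed they sit firm with the jaws over 25 mm apart.
- jaw_left (a point): middle of the inner face of the left (+y) jaw's pale silicone pad (13 mm wide, 21 mm tall; the tongs' bottom end is 8 mm below this point, the outside of the jaw 7 mm outwards of it).
- jaw_right (a point): the same point on the right (-y) jaw. The middle between the two points is where the item should be.
- tray: pale plastic battery tray, fixed, 72 mm (x) by 158 mm (y), rim 8 mm high, floor 3 mm. Origin: centre of its underside. Cradles at y = -44, 0 and +44 mm each hold a battery along x, axis 17 mm above the desk, on two saddles 8 mm wide at x = -18 and +18 mm (14 mm high, 21 mm along y); between the saddles it is open for 28 mm along x, down to the floor.
- leaky_mid (a point): middle of the leaking battery: the green and white one, with pale blue-green dried crust round its white end; 50 mm long, 15 mm in diameter (17 mm to the touch), 23 g, lying along the tray's x in one of the three cradles.
- leaky: the same battery's body; its long axis is its y; origin 7 mm below the middle as it starts.
- good_1: red and white sound battery of the same size in another cradle; stays there. Origin 7 mm below its axis, long axis y.
- good_2: second red and white sound battery, in the remaining cradle; stays there.
- remote: grey remote control, 179 x 47 x 19 mm, lying behind the tray; bystander. Origin at the centre of its underside.
- clip_tin: round green and yellow lidded tin, 71 mm across, 33 mm high; bystander.
- bottle: small white correction-fluid bottle with black cap, 30 mm across, 64 mm high, standing; bystander.
- pad: yellow pad of sticky notes, 78 x 78 x 13 mm; bystander.
Things that resemble listed ones, but are neither listed nor needed, are in the scene too. There is more than one size of the tongs; the job needs the larger.

How it is judged:
On the way, in this order (a step that is already met when the one before it is completed fails the run):
1. the tongs are off the peg, held in the gripper with their jaws clear of the desk, the battery still in its cradle (distance between tongs and peg above 0.06 m and contact force between tongs and stand below 0.1 N and contact force between the fingers and tongs above 3 N and height (world z) of jaw_left above 0.015 m and distance of leaky_mid from where it was at the start of the episode below 0.008 m), for 0.2 s.
2. the battery is between the jaws of the tongs and out of its cradle (contact force between the fingers and tongs above 3 N and distance between each of jaw_left, jaw_right and leaky_mid below 0.018 m and contact force between tongs and leaky above 0.1 N and contact force between each of the arm, the fingers and leaky below 0.1 N and height (world z) of leaky_mid above 0.05 m), for 0.2 s.
At the end, for the whole second after the job is handed in: Gripper holds the tongs, off the peg; jaws squeezed on the green battery (middle within 18 mm of both jaw points), 110 to 400 mm above the desk, still, over 100 mm from the stand, untouched by the arm; red batteries moved under 12 mm, other things under 15 mm (contact force between the fingers and tongs above 3 N and distance between each of jaw_left, jaw_right and leaky_mid below 0.018 m and contact force between tongs and leaky above 0.1 N and contact force between each of the arm, the fingers and leaky below 0.1 N and distance between tongs and peg above 0.06 m and contact force between tongs and stand below 0.1 N and height (world z) of leaky_mid between 0.11 and 0.4 m and value of joint tongs_arm above 0.12 rad and linear speed of leaky below 0.03 m/s and horizontal distance between leaky_mid and stand above 0.1 m and distance of each of good_1, good_2 from where it was at the start of the episode below 0.012 m and distance of each of remote, clip_tin, bottle, pad from where it was at the start of the episode below 0.015 m); the arm keeps its last pose, push and grip.
It fails at once if the gripper or arm touches the leaking battery (contact force between any of the arm, the fingers and leaky above 0.3 N).
It fails at once if a red battery is knocked out of its cradle (distance of any of good_1, good_2 from where it was at the start of the episode above 0.02 m).
It fails at once if the tongs are dropped on the desk (height (world z) of tongs below 0.1 m and contact force between the fingers and tongs below 0.1 N).
It also fails if it takes over 40 s, if anything falls off the work surface, if the arm or the gripper's body presses on something with over 40 N, if the wrist force passes 120 N, or if a joint passes its speed limit or range.

## Working session

There is one attempt and no reset: what is moved stays moved. The work goes in short steps, Python scripts to look and compute and a shell command to move; the robot and the scene stay as the last step left them, time stands still between calls to the robot, and variables do not carry over. Pictures are saved under pics/ and viewed, at most 11 in all, crops included, and the job is handed in when it is done.

```bash
mkdir -p pics
python3 - <<'E'
from plant import telemetry, optics
import cv2,numpy as np
print(telemetry.sense())
a=[optics.capture(n) for n in("scene","side")]
for n,i in zip(("scene","side"),a):
    cv2.imwrite(f"pics/{n}0.png",i); c=optics.calibration(n); print(n,c)
print(optics.calibration("wrist"))
cv2.imwrite("pics/both0.png",cv2.resize(np.vstack(a),None,fx=.78,fy=.78))
E
```

```text
{'t': 0.0, 'qpos': array([-1.04080262,  0.50182246, -0.42677543,  1.55145889,  0.22077331,
        1.13825341, -0.21028116]), 'dq': array([ 0.00113568,  0.00059638,  0.00204272,  0.00034512,  0.00111301,
        0.00093497, -0.00137337]), 'effort': array([ 6.72902679e-04, -5.69524598e+01, -5.81603363e+00, -2.80933821e+01,
        1.06496410e-02,  1.20800757e-02, -3.55542070e-06]), 'tcp_pos': array([0.17122751, 0.62633491, 0.23027014]), 'tool_rot': array([ 1.32976542e-01,  9.91118732e-01, -9.32355607e-04, -1.67780353e-04]), 'wrist_force': array([-0.65772977,  0.06449214, -0.9425828 ]), 'ft_torque': array([ 0.00143627,  0.01690291, -0.01731098]), 'grasp_force': 0.0, 'gripper_width': 0.08540050776605054}
scene {'fov_y': 42.75731263478768, 'cx': 248.9006628548537, 'cy': 186.27756177985904, 'camera_from_world': array([[ 0.87905108, -0.47656811,  0.0123299 , -0.60521319],
       [-0.29937852, -0.57197529, -0.7636863 ,  0.12375346],
       [ 0.37100094,  0.66762797, -0.64546975,  1.2230031 ],
       [ 0.        ,  0.        ,  0.        ,  1.        ]])}
side {'fov_y': 45.81151730214867, 'cx': 259.48937329007043, 'cy': 186.01981973425643, 'camera_from_world': array([[-0.99944211, -0.02924193, -0.01613617,  0.5500517 ],
       [ 0.00476317,  0.35340361, -0.93545882,  0.22145244],
       [ 0.0330572 , -0.93501379, -0.35306717,  0.86221729],
       [ 0.        ,  0.        ,  0.        ,  1.        ]])}
{'fov_y': 58.965911928490435, 'cx': 254.16550199890463, 'cy': 182.68193251629782, 'tool_from_camera': array([[-1.31965536e-04, -9.45798939e-01, -3.24752752e-01,
         8.46828843e-02],
       [ 9.99999906e-01, -2.59234133e-04,  3.48627820e-04,
         4.38252651e-04],
       [-4.13918820e-04, -3.24752676e-01,  9.45798884e-01,
        -1.43314738e-01],
       [ 0.00000000e+00,  0.00000000e+00,  0.00000000e+00,
         1.00000000e+00]])}
```

View pics/scene0.png

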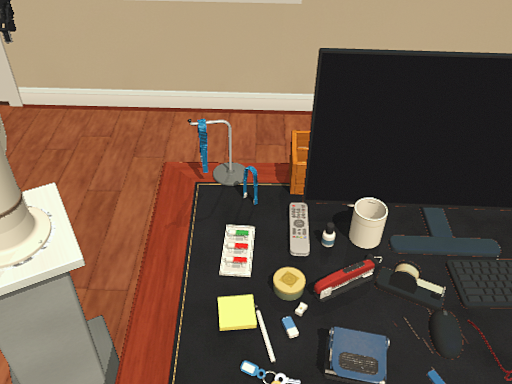

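View pics/side0.png

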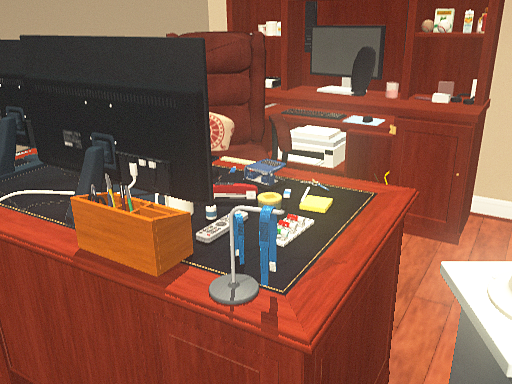

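The scene view shows the stand foot at (230,174), with tongs hanging at (203,145). A second blue U is at (251,185). The tray is at (238,250), with the green battery in its far cradle at (237,233). The side view shows blue tongs at (268,240) and blue again at (243,245). I'll take close crops next.

Run:
```python
import cv2,numpy as np
a=cv2.imread("pics/scene0.png");b=cv2.imread("pics/side0.png")
L=cv2.resize(a[110:285,175:275],None,fx=3.4,fy=3.4,interpolation=cv2.INTER_CUBIC)
R=cv2.resize(b[195:310,200:325],None,fx=3.6,fy=3.6,interpolation=cv2.INTER_CUBIC)
o=np.zeros((600,800,3),np.uint8);o[:595,:340]=L[:595];o[:R.shape[0],345:345+R.shape[1]]=R[:,:455]
cv2.imwrite("pics/crop1.png",o)
```

```text
(no output)
```

View pics/crop1.png

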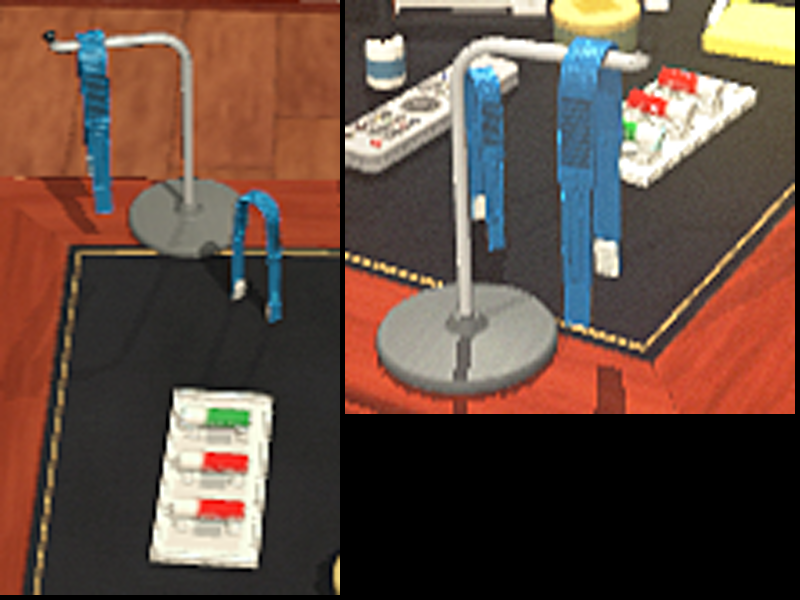

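Candidates for the tongs are the pair hanging on the peg, scene (203,145) and side (268,240), and a smaller free-standing pair, scene (251,185) and side (243,240). I choose the hanging pair: it is astride the peg and longer. The crop confirms this. The green battery is in the far cradle at scene (238,233). Now I'll measure.

```bash
cat > h.py <<'E'
import numpy as np, cv2
from plant import telemetry, optics
from scipy.spatial.transform import Rotation as R
def ray(name,uv,T=None):
    c=optics.calibration(name); f=192/np.tan(np.radians(c["fov_y"]/2))
    d=np.array([(uv[0]-c["cx"])/f,(uv[1]-c["cy"])/f,1.])
    M=np.linalg.inv(c["camera_from_world"]) if T is None else T@c["tool_from_camera"]
    d=M[:3,:3]@d; return M[:3,3],d/np.linalg.norm(d)
def plane(name,uv,z,T=None):
    o,d=ray(name,uv,T); return o+d*(z-o[2])/d[2]
def tri(rs):
    A=sum(np.eye(3)-np.outer(d,d) for o,d in rs); b=sum((np.eye(3)-np.outer(d,d))@o for o,d in rs)
    p=np.linalg.solve(A,b); return p,[np.linalg.norm(np.cross(p-o,d)) for o,d in rs]
def pose():
    s=telemetry.sense(); T=np.eye(4); T[:3,:3]=R.from_quat(s["tool_rot"]).as_matrix(); T[:3,3]=s["tcp_pos"]; return T
def proj(name,p,T=None):
    c=optics.calibration(name); f=192/np.tan(np.radians(c["fov_y"]/2))
    M=c["camera_from_world"] if T is None else np.linalg.inv(T@c["tool_from_camera"])
    q=M[:3,:3]@p+M[:3,3]; return f*q[0]/q[2]+c["cx"],f*q[1]/q[2]+c["cy"]
E
python3 - <<'E'
from h import *
np.set_printoptions(precision=4,suppress=True)
S=lambda x,y:(x/3.4+175,y/3.4+110)
D=lambda x,y:((x-345)/3.6+200,y/3.6+195)
print("foot",plane("scene",S(187,213),.006),plane("side",D(466,325),.006), tri([ray("scene",S(187,213)),ray("side",D(466,325))]))
print("ball",plane("scene",S(49,38),.195))
print("tipside",plane("side",D(642,60),.19))
print("bowtop", plane("scene",S(92,33),.1935),plane("side",D(593,42),.1935),tri([ray("scene",S(92,33)),ray("side",D(593,42))]))
c=[plane("scene",S(*p),.008) for p in((172,390),(272,395),(258,567),(150,562))]
for p in c:print("corner",p)
print("traycen",sum(c)/4,[np.linalg.norm(c[i]-c[(i+1)%4]) for i in range(4)], [np.arctan2(*(c[i]-c[j])[1::-1]) for i,j in((0,3),(1,2),(1,0),(2,3))])
a=cv2.imread("pics/scene0.png");h=cv2.cvtColor(a,cv2.COLOR_BGR2HSV)
m=cv2.inRange(h,(45,120,60),(80,255,255));m[:220]=0;m[245:]=0;m[:,:220]=0;m[:,260:]=0
y,x=np.nonzero(m);print("green",x.mean(),y.mean(),len(x),plane("scene",(x.mean(),y.mean()),.02))
for p in((178,413),(250,417)): print("batt end",plane("scene",S(*p),.02))
# wire: lower jaw ends
print("jaw R? scene end",plane("scene",S(103,210),.045),"side",plane("side",D(577,322),.04), plane("side",D(607,272),.045))
E
```

```text
foot [ 0.6049 -0.0394  0.006 ] [ 0.6043 -0.0475  0.006 ] (array([ 0.6036, -0.0427,  0.009 ]), [np.float64(0.0002782941392148977), np.float64(0.0002782941392150357)])
ball [ 0.5035 -0.0113  0.195 ]
tipside [ 0.5061 -0.0007  0.19  ]
bowtop [ 0.5365 -0.0178  0.1935] [ 0.5306 -0.0154  0.1935] (array([ 0.5333, -0.0186,  0.1933]), [np.float64(0.002890579141099521), np.float64(0.002890579141099456)])
corner [ 0.498  -0.2264  0.008 ]
corner [ 0.5618 -0.266   0.008 ]
corner [ 0.4741 -0.4048  0.008 ]
corner [ 0.4117 -0.367   0.008 ]
traycen [ 0.4864 -0.316   0.008 ] [np.float64(0.07514447841672338), np.float64(0.1642526674782456), np.float64(0.07298136352595395), np.float64(0.16494125507139806)] [np.float64(1.0202185136677933), np.float64(1.0070475011449218), np.float64(-0.555013120161147), np.float64(-0.5455142171593116)]
green 241.6888888888889 232.2 45 [ 0.5163 -0.2795  0.02  ]
batt end [ 0.4861 -0.2607  0.02  ]
batt end [ 0.5306 -0.2888  0.02  ]
jaw R? scene end [ 0.5246 -0.0481  0.045 ] side [0.5402 0.0017 0.04  ] [ 0.5244 -0.0402  0.045 ]
```

Check: foot to ball is 105 mm, and foot to bow is 75 mm, as specified. The tray's short side measures 73–75 mm against the given 72. Now I'll move above the peg at TCP z≈0.32 and look with the wrist camera.

```bash
python3 -m handwheel '[[[-0.3,-0.3,-0.1,0,0,0],[-0.6,-0.6,-0.2,0,0,0],[-0.9,-0.9,-0.3,0,0,0],[-0.9,-0.9,-0.3,0,0,0]]]' 1 30
python3 -m handwheel '[[[-0.3,-0.3,-0.1,0,0,0],[-0.6,-0.6,-0.2,0,0,0],[-0.9,-0.9,-0.3,0,0,0],[-0.9,-0.9,-0.3,0,0,0]]]'
python3 -m handwheel '[[[-0.3,-0.3,-0.1,0,0,0],[-0.6,-0.6,-0.2,0,0,0],[-0.9,-0.9,-0.3,0,0,0],[-0.9,-0.9,-0.3,0,0,0]]]'
python3 -m handwheel '[[[-0.3,-0.3,0,0,0,0],[-0.6,-0.6,0,0,0,0],[-0.9,-0.9,0,0,0,0],[-0.9,-0.9,0,0,0,0]]]'
python3 -m handwheel '[[[-0.3,-0.3,0,0,0,0],[-0.6,-0.6,0,0,0,0],[-0.9,-0.9,0,0,0,0],[-0.9,-0.9,0,0,0,0]]]'
python3 -m handwheel '[[[-0.3,-0.3,0,0,0,0],[-0.6,-0.6,0,0,0,0],[-0.7,-0.77,0,0,0,0],[-0.7,-0.77,0,0,0,0],[-0.7,-0.77,0,0,0,0],[-0.7,-0.77,0,0,0,0]]]'
python3 - <<'E'
from h import *
T=pose();i=optics.capture("wrist");np.save("T1.npy",T);cv2.imwrite("pics/w1.png",i);print(T)
E
```

```text
t: 0.43
tcp_pos: [0.2402, 0.5106, 0.2619]
tool_rot: [0.137, 0.991, -0.002, 0.002]
wrist_force: [1.2, 0.3, -0.6]
gripper_width: 0.0859
grasp_force: 0.0
t: 0.77
tcp_pos: [0.3027, 0.3998, 0.2923]
tool_rot: [0.137, 0.991, -0.001, 0.002]
wrist_force: [0.6, -0.6, -0.8]
gripper_width: 0.0853
grasp_force: 0.0
t: 1.1
tcp_pos: [0.3652, 0.2891, 0.3226]
tool_rot: [0.138, 0.99, -0.001, 0.002]
wrist_force: [0.4, -0.4, -0.1]
gripper_width: 0.0855
grasp_force: 0.0
t: 1.43
tcp_pos: [0.4274, 0.177, 0.321]
tool_rot: [0.139, 0.99, -0.002, 0.001]
wrist_force: [1.0, -0.6, 0.2]
gripper_width: 0.0854
grasp_force: 0.0
t: 1.77
tcp_pos: [0.4899, 0.0661, 0.321]
tool_rot: [0.138, 0.99, -0.002, 0.001]
wrist_force: [0.4, -0.8, 0.4]
gripper_width: 0.0855
grasp_force: 0.0
t: 2.27
tcp_pos: [0.5337, -0.0168, 0.3208]
tool_rot: [0.133, 0.991, 0.0, -0.001]
wrist_force: [-0.3, 1.0, -0.7]
gripper_width: 0.0854
grasp_force: 0.0
[[-9.64880300e-01  2.62687625e-01 -1.10405268e-03  5.33677768e-01]
 [ 2.62686823e-01  9.64880801e-01  8.20671573e-04 -1.68390594e-02]
 [ 1.28085950e-03  5.01829743e-04 -9.99999054e-01  3.20806868e-01]
 [ 0.00000000e+00  0.00000000e+00  0.00000000e+00  1.00000000e+00]]
```

View pics/w1.png

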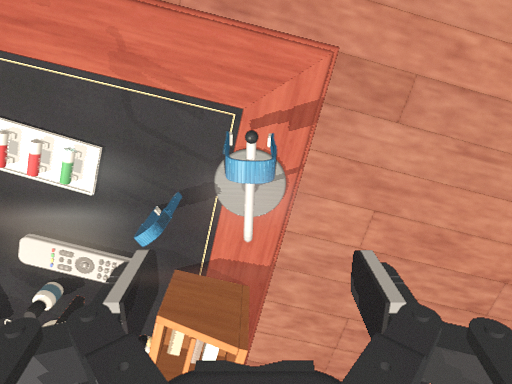

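Wrist view: the bow band is centred near (250,170), spanning columns 224–277. The ball is at (252,137), the peg's bend near (248,238), and the green battery at (66,167).

Run:
```python
from h import *
np.set_printoptions(precision=4,suppress=True)
T=np.load("T1.npy");i=cv2.imread("pics/w1.png");h=cv2.cvtColor(i,cv2.COLOR_BGR2HSV)
m=cv2.inRange(h,(90,80,60),(115,255,255))
for c in (238,244,250,256,262):
    r=np.nonzero(m[120:200,c])[0]+120; print(c,r.min(),r.max(),len(r))
for r in(160,165,170,175,180):
    c=np.nonzero(m[r,215:290])[0]+215;print("row",r,c.min(),c.max())
b=plane("wrist",(252,137),.194,T);e=plane("wrist",(248.7,225),.187,T)
d=(b-e)[:2];print("ball",b,e,"yaw stand x",np.arctan2(-d[1],-d[0]))
r=np.nonzero(m[120:200,250])[0]+120
f=plane("wrist",(250,r.min()),.193,T);k=plane("wrist",(250,r.max()),.193,T);print("bow edges",f,k,np.linalg.norm(f-k),"mid",(f+k)/2)
print("tool xy angle",np.arctan2(T[1,1],T[0,1]))
# green battery: three views
g=cv2.inRange(h,(45,120,60),(80,255,255));g[:140]=0;g[190:]=0;g[:,85:]=0;g[:,:50]=0
y,x=np.nonzero(g);print("green w",x.mean(),y.mean(),len(x),plane("wrist",(x.mean(),y.mean()),.02,T))
# tray in wrist
w=cv2.inRange(h,(0,0,140),(180,70,255));w[:110]=0;w[200:]=0;w[:,115:]=0
cs,_=cv2.findContours(w,0,2);cc=max(cs,key=cv2.contourArea);q=cv2.boxPoints(cv2.minAreaRect(cc));print(q)
for p in q:print(plane("wrist",p,.008,T))
cv2.imwrite("pics/w1c.png",cv2.resize(i[100:210,0:300],None,fx=2.66,fy=2.66,interpolation=cv2.INTER_CUBIC))
```

```text
238 160 181 22
244 161 182 22
250 161 182 22
256 161 183 23
262 161 182 22
row 160 225 275
row 165 225 274
row 170 225 274
row 175 226 273
row 180 230 271
ball [ 0.5036 -0.0098  0.194 ] [ 0.5814 -0.0343  0.187 ] yaw stand x -0.30490405538824833
bow edges [ 0.5226 -0.0168  0.193 ] [ 0.5403 -0.0216  0.193 ] 0.018320421578878355 mid [ 0.5315 -0.0192  0.193 ]
tool xy angle 1.3049896937399565
green w nan nan 0 [nan nan nan]
[[-13.6981 165.9434]
 [  0.2264 117.2076]
 [106.6792 147.6227]
 [ 92.7547 196.3585]]
[ 0.4807 -0.389   0.008 ]
[ 0.4251 -0.3368  0.008 ]
[ 0.5007 -0.2166  0.008 ]
[ 0.5618 -0.2644  0.008 ]<stdin>:16: RuntimeWarning: Mean of empty slice.
  ret = ret.dtype.type(ret / rcount)
```

View pics/w1c.png

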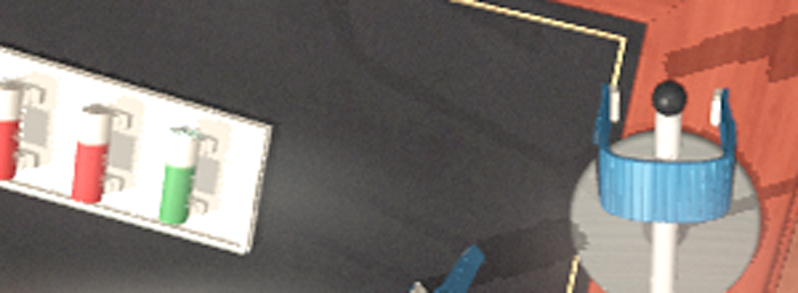

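The bow is at (0.5315, -0.0192) with yaw -0.304 (strip 18–20 mm wide, as expected). Next I align and descend.

```bash
python3 -m handwheel '[[[0.015,-0.03,0,0,0,0.012],[0.015,-0.03,0,0,0,0.012],[0.015,-0.03,0.3,0,0,0.012],[0.015,-0.03,0.6,0,0,0.012],[0.015,-0.03,0.9,0,0,0.012],[0.015,-0.03,0.9,0,0,0.012]]]' 1 30
python3 -m handwheel '[[[0,0,0.25,0,0,0],[0,0,0.5,0,0,0],[0,0,0.7,0,0,0],[0,0,0.85,0,0,0],[0,0,0.92,0,0,0],[0,0,0.92,0,0,0],[0,0,0.92,0,0,0],[0,0,0.92,0,0,0]]]'
python3 - <<'E'
from h import *
i=optics.capture("wrist");cv2.imwrite("pics/w2.png",i);j=optics.capture("side");cv2.imwrite("pics/s2.png",j)
cv2.imwrite("pics/c2.png",np.hstack([cv2.resize(i,(420,315)),cv2.resize(j[170:300,200:330],(315,315))]))
T=pose();print(T[:3,3],np.arctan2(T[1,1],T[0,1]))
E
```

```text
t: 2.82
tcp_pos: [0.5275, -0.0194, 0.2259]
tool_rot: [0.15, 0.989, -0.001, -0.005]
wrist_force: [-1.7, 0.3, -0.9]
gripper_width: 0.0853
grasp_force: 0.0
t: 3.48
tcp_pos: [0.5331, -0.0206, 0.1409]
tool_rot: [0.151, 0.988, 0.0, 0.001]
wrist_force: [-0.2, -0.6, -0.8]
gripper_width: 0.0854
grasp_force: 0.0
[ 0.53287096 -0.02081383  0.14076715] 1.2665006496661506
```

View pics/c2.png

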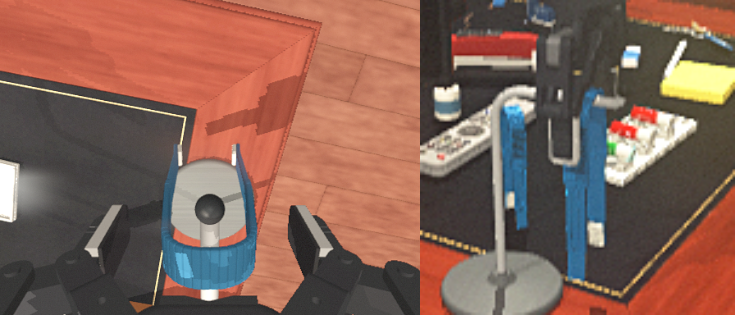

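The fingers straddle the bow evenly: bow columns 162–257, pads at 122 and 290. The palm is clear of the bow. I'll close to about 44 mm.

```bash
python3 -m handwheel '[[[0,0,0,0,0,0],[0,0,0,0,0,0],[0,0,0,0,0,0],[0,0,0,0,0,0],[0,0,0,0,0,0],[0,0,0,0,0,0]]]' 0.03 20
python3 -m handwheel '[[[0,0,0,0,0,0],[0,0,0,0,0,0],[0,0,0,0,0,0],[0,0,0,0,0,0],[0,0,0,0,0,0],[0,0,0,0,0,0]]]'
```

```text
t: 4.08
tcp_pos: [0.5318, -0.021, 0.1393]
tool_rot: [0.152, 0.988, 0.0, 0.0]
wrist_force: [0.3, 0.3, 1.2]
gripper_width: 0.044
grasp_force: 7.0
t: 4.58
tcp_pos: [0.5318, -0.0209, 0.1393]
tool_rot: [0.152, 0.988, 0.0, 0.0]
wrist_force: [-0.1, -0.7, 1.2]
gripper_width: 0.0441
grasp_force: 6.9
```

```bash
python3 -m handwheel '[[[0,0,-0.05,0,0,0],[0,0,-0.12,0,0,0],[0,0,-0.22,0,0,0],[0,0,-0.34,0,0,0],[0,0,-0.48,0,0,0],[0,0,-0.62,0,0,0],[0,0,-0.76,0,0,0],[0,0,-0.9,0,0,0],[0,0,-1,0,0,0],[0,0,-1,0,0,0]]]'
python3 -m handwheel '[[[0,0,-0.1,0,0,0],[0,0,-0.22,0,0,0],[0,0,-0.36,0,0,0],[0,0,-0.5,0,0,0],[0,0,-0.62,0,0,0],[0,0,-0.7,0,0,0],[0,0,-0.75,0,0,0],[0,0,-0.75,0,0,0],[0,0,-0.75,0,0,0]]]'
python3 - <<'E'
from h import *
np.set_printoptions(precision=4,suppress=True)
T=pose();np.save("T3.npy",T);print(T[:3,3],np.arctan2(T[1,1],T[0,1]))
a=[optics.capture(n) for n in("wrist","scene","side")]
for n,i in zip("wcs",a):cv2.imwrite(f"pics/{n}3.png",i)
for n in("scene","side"):
    print(n,proj(n,T[:3,3]))
c=cv2.resize(a[1][40:260,170:270],None,fx=2.4,fy=2.4,interpolation=cv2.INTER_CUBIC)
d=cv2.resize(a[2][60:280,200:350],None,fx=2.4,fy=2.4,interpolation=cv2.INTER_CUBIC)[:528]
cv2.imwrite("pics/c3.png",np.hstack([c[:528],d]))
E
```

```text
t: 5.42
tcp_pos: [0.5335, -0.0209, 0.2424]
tool_rot: [0.152, 0.988, 0.0, 0.003]
wrist_force: [-0.6, -0.2, -1.5]
gripper_width: 0.044
grasp_force: 7.3
t: 6.17
tcp_pos: [0.5315, -0.0209, 0.3138]
tool_rot: [0.152, 0.988, -0.0, -0.0]
wrist_force: [0.3, -0.3, -0.5]
gripper_width: 0.0441
grasp_force: 7.3
[ 0.5315 -0.0209  0.3138] 1.2663819535149914
scene (np.float64(198.30875496100467), np.float64(79.08194535245222))
side (np.float64(267.78120665504315), np.float64(141.6636807167805))
```

View pics/c3.png

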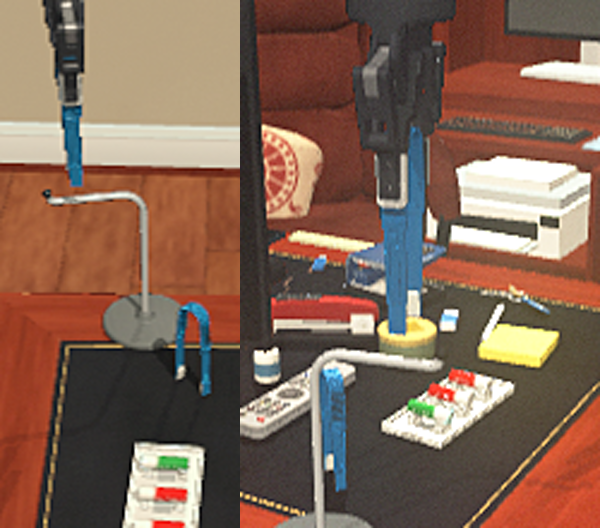

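The tongs are free and held at 7 N. I'll carry them over the green battery and turn to the tray yaw (-0.557).

```bash
python3 -m handwheel '[[[-0.03,-0.12,0,0,0,0],[-0.07,-0.33,0,0,0,0],[-0.13,-0.57,0,0,0,0],[-0.17,-0.77,0,0,0,0],[-0.185,-0.84,0,0,0,0],[-0.185,-0.84,0,0,0,0]]]'
python3 -m handwheel '[[[-0.03,-0.12,0,0,0,0],[-0.07,-0.33,0,0,0,0],[-0.13,-0.57,0,0,0,0],[-0.17,-0.77,0,0,0,0],[-0.185,-0.84,0,0,0,0],[-0.185,-0.84,0,0,0,0]]]'
python3 -m handwheel '[[[-0.03,-0.12,0,0,0,0.02],[-0.07,-0.33,0,0,0,0.04],[-0.13,-0.57,0,0,0,0.06],[-0.17,-0.77,0,0,0,0.081],[-0.185,-0.84,0,0,0,0.081],[-0.185,-0.84,0,0,0,0.081],[-0.185,-0.84,0,0,0,0.081],[-0.185,-0.84,0,0,0,0.081]]]'
python3 - <<'E'
from h import *
np.set_printoptions(precision=4,suppress=True)
T=pose();np.save("T4.npy",T);print(T[:3,3],np.arctan2(T[1,1],T[0,1])-np.pi/2)
i=optics.capture("wrist");cv2.imwrite("pics/w4.png",i)
b=cv2.imread("pics/side0.png");h=cv2.cvtColor(b,cv2.COLOR_BGR2HSV)
m=cv2.inRange(h,(45,120,60),(80,255,255));m[:220]=0;m[250:]=0;m[:,270:]=0
m=m;y,x=np.nonzero(m[:,265:]) if 0 else np.nonzero(m);print("side green",x.mean(),y.mean(),x.min(),x.max(),len(x))
S=lambda x,y:(x/2.66,y/2.66+100)
w=np.load("T1.npy")
for n,p,q in(("mid w1",(188,133),(175,222)),):print(n,plane("wrist",S(*p),.02,w),plane("wrist",S(*q),.02,w))
cv2.imwrite("pics/w4b.png",cv2.resize(i,(768,576)))
E
```

```text
t: 6.82
tcp_pos: [0.5235, -0.1098, 0.314]
tool_rot: [0.154, 0.988, -0.001, -0.0]
wrist_force: [-0.4, 1.4, -0.3]
gripper_width: 0.0444
grasp_force: 7.3
t: 7.32
tcp_pos: [0.5164, -0.1939, 0.3141]
tool_rot: [0.153, 0.988, -0.0, -0.0]
wrist_force: [0.0, -0.0, -2.1]
gripper_width: 0.0436
grasp_force: 7.3
t: 7.98
tcp_pos: [0.5097, -0.2763, 0.3141]
tool_rot: [0.275, 0.962, 0.001, -0.0]
wrist_force: [-0.3, -0.0, -0.9]
gripper_width: 0.044
grasp_force: 7.3
[ 0.5097 -0.2763  0.3141] -0.5563249574017581<stdin>:7: RuntimeWarning: Mean of empty slice.
  ret = ret.dtype.type(ret / rcount)
Traceback (most recent call last):
ValueError: zero-size array to reduction operation minimum which has no identity
```

Run:
```python
import cv2
i=cv2.imread("pics/w4.png");cv2.imwrite("pics/w4b.png",cv2.resize(i,(768,576),interpolation=cv2.INTER_CUBIC))
```

```text
(no output)
```

View pics/w4b.png

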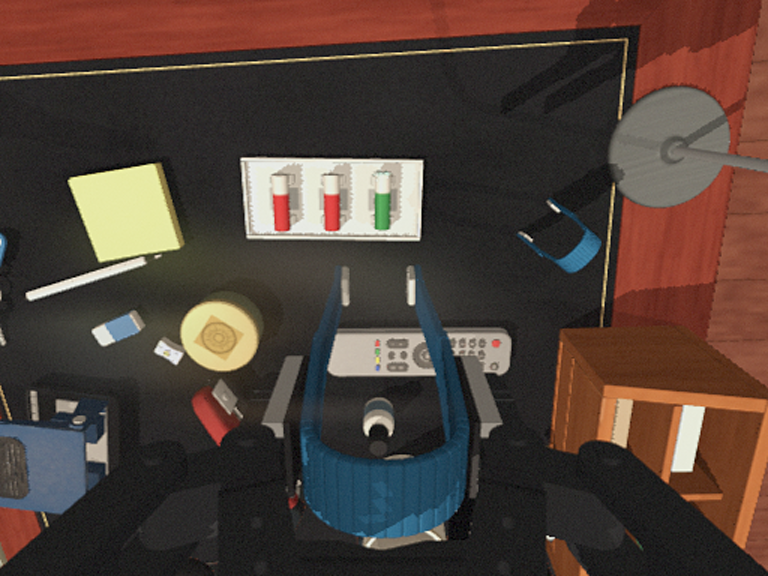

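The wrist view shows the tray at (241–424, 157–241) at 1.5x scale. The green battery runs from (383,172) to (383,229), and the jaw pads are at (346,286) and (410,286). I'll work out the offsets.

Run:
```python
from h import *
np.set_printoptions(precision=4,suppress=True)
T=np.load("T4.npy");i=cv2.imread("pics/w4.png");h=cv2.cvtColor(i,cv2.COLOR_BGR2HSV)
g=cv2.inRange(h,(45,100,40),(85,255,255));g[:100]=0;g[165:]=0;g[:,:230]=0;g[:,275:]=0
y,x=np.nonzero(g);print("green px",x.mean(),y.min(),y.max(),len(x))
P=lambda u,v,z:plane("wrist",(u,v),z,T)
a,b=P(383/1.5,172/1.5,.018),P(x.mean(),y.max()+.5,.018)
print("ends",a,b,np.linalg.norm(a-b),"mid",(a+b)/2)
w=cv2.inRange(h,(0,0,110),(180,90,255));w[:95]=0;w[170:]=0;w[:,:155]=0;w[:,290:]=0
cc=max(cv2.findContours(w,0,2)[0],key=cv2.contourArea);
hull=cv2.convexHull(cc)[:,0].astype(float)
pts=np.array([P(u,v,.008)[:2] for u,v in hull]);(c,s,an)=cv2.minAreaRect((pts*1000).astype(np.float32));print("tray",c,s,an)
c=np.array(c)/1e3
bx=cv2.boxPoints((tuple(c),tuple(np.array(s)/1e3),an));L=[bx[k]-bx[k-1] for k in(0,1)];l=max(L,key=np.linalg.norm);l=l/np.linalg.norm(l);l=l*np.sign(l[1])
print("tray yaw",np.arctan2(l[1],l[0])-np.pi/2,"cradle",c+.044*l)
J=T[2,3]-.088
for u,v in((349,286),(407,286)):print("jaw",P(u/1.5,v/1.5,J))
j=(P(349/1.5,286/1.5,J)+P(407/1.5,286/1.5,J))/2;print("jawmid",j,"tcp",T[:3,3])
for n,m in(("ends",((a+b)/2)[:2]),("cradle",c+.044*l)):
    print(n,"tool delta from tcp",(T[:2,:2].T@(m-T[:2,3])),"from jaws",(T[:2,:2].T@(m-j[:2])))
```

```text
green px 254.30180180180182 129 152 222
ends [ 0.4886 -0.2606  0.018 ] [ 0.5301 -0.2879  0.018 ] 0.04969347149534689 mid [ 0.5093 -0.2743  0.018 ]
tray (486.44158935546875, -312.4945983886719) (158.79229736328125, 73.20178985595703) 57.35287857055664
tray yaw -0.5698 cradle [ 0.5102 -0.2754]
jaw [ 0.5022 -0.2896  0.2261]
jaw [ 0.5171 -0.2658  0.2261]
jawmid [ 0.5096 -0.2777  0.2261] tcp [ 0.5097 -0.2763  0.3141]
ends tool delta from tcp [0.0014 0.0015] from jaws [0.0021 0.0027]
cradle tool delta from tcp [0.     0.0009] from jaws [0.0007 0.0022]
```

```bash
python3 -m handwheel '[[[0.012,0.022,0.05,0,0,0.003],[0.012,0.022,0.15,0,0,0.003],[0.012,0.022,0.35,0,0,0.003],[0.012,0.022,0.55,0,0,0.003],[0.012,0.022,0.75,0,0,0.003],[0.012,0.022,0.9,0,0,0.003],[0.012,0.022,0.95,0,0,0.003],[0.012,0.022,0.95,0,0,0.003]]]'
python3 -m handwheel '[[[0,0,0.1,0,0,0],[0,0,0.25,0,0,0],[0,0,0.4,0,0,0],[0,0,0.55,0,0,0],[0,0,0.65,0,0,0],[0,0,0.65,0,0,0],[0,0,0.65,0,0,0],[0,0,0.65,0,0,0]]]'
python3 - <<'E'
from h import *
T=pose();np.save("T5.npy",T);print(T[:3,3],np.arctan2(T[1,1],T[0,1])-np.pi/2)
i=optics.capture("wrist");cv2.imwrite("pics/w5.png",i);j=optics.capture("scene");cv2.imwrite("pics/c5.png",j)
cv2.imwrite("pics/w5b.png",np.hstack([cv2.resize(i[90:270,170:340],(510,540),interpolation=cv2.INTER_CUBIC),cv2.resize(j[180:285,205:261],(288,540),interpolation=cv2.INTER_CUBIC)]))
print(proj("wrist",np.array([.5098,-.275,.018]),T))
E
```

```text
t: 8.7
tcp_pos: [0.5082, -0.2742, 0.2171]
tool_rot: [0.28, 0.96, 0.0, -0.002]
wrist_force: [-0.2, -0.6, -0.5]
gripper_width: 0.0443
grasp_force: 7.3
t: 9.37
tcp_pos: [0.5101, -0.2759, 0.1553]
tool_rot: [0.28, 0.96, -0.0, 0.001]
wrist_force: [0.3, -0.4, 0.5]
gripper_width: 0.0438
grasp_force: 7.3
[ 0.51007684 -0.27588322  0.15528087] -0.5684137181388471
(np.float64(254.5403308527252), np.float64(168.98353836047082))
```

View pics/w5b.png

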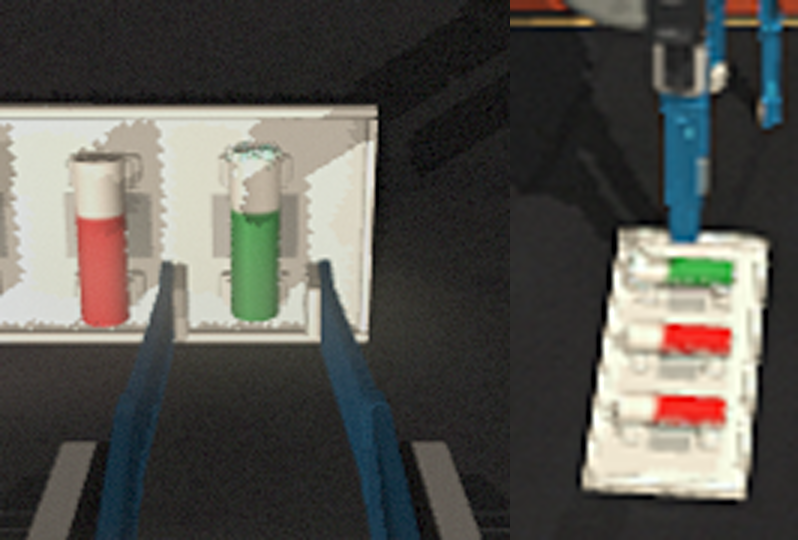

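Run:
```python
from h import *
np.set_printoptions(precision=4,suppress=True)
T=np.load("T5.npy");P=lambda u,v,z:plane("wrist",(170+u/3,90+v/3),z,T)
J=T[2,3]-.088
a,b=P(254,147,.018),P(255,320,.014)
j1,j2=P(187,302,J),P(308,302,J);j=(j1+j2)/2
print(a,b,np.linalg.norm(a-b),(a+b)/2,"jaws",j1,j2,np.linalg.norm(j1-j2),j)
print("tool delta jaws->batt",T[:2,:2].T@(((a+b)/2)-j)[:2],"tcp->batt",T[:2,:2].T@((a+b)/2-T[:3,3])[:2])
```

```text
[ 0.4878 -0.2608  0.018 ] [ 0.5329 -0.2893  0.014 ] 0.05348451155986873 [ 0.5104 -0.275   0.016 ] jaws [ 0.5024 -0.2895  0.0673] [ 0.5182 -0.2649  0.0673] 0.02928252995670047 [ 0.5103 -0.2772  0.0673]
tool delta jaws->batt [0.0011 0.0018] tcp->batt [0.0002 0.0009]
```

```bash
python3 -m handwheel '[[[0.006,0.016,0,0,0,0],[0.006,0.016,0.08,0,0,0],[0.006,0.016,0.17,0,0,0],[0.006,0.016,0.26,0,0,0],[0.006,0.016,0.35,0,0,0],[0.006,0.016,0.43,0,0,0],[0.006,0.016,0.48,0,0,0],[0.006,0.016,0.49,0,0,0],[0.006,0.016,0.49,0,0,0],[0.006,0.016,0.49,0,0,0]]]'
python3 - <<'E'
from h import *
T=pose();np.save("T6.npy",T);print(T[:3,3])
i=optics.capture("wrist");cv2.imwrite("pics/w6.png",i);j=optics.capture("scene");k=optics.capture("side")
cv2.imwrite("pics/w6b.png",np.hstack([cv2.resize(i[90:240,185:325],(504,540),interpolation=cv2.INTER_CUBIC),cv2.resize(j[180:285,205:261],(288,540),interpolation=cv2.INTER_CUBIC)]))
E
```

```text
t: 10.3
tcp_pos: [0.5099, -0.274, 0.1054]
tool_rot: [0.28, 0.96, -0.0, 0.0]
wrist_force: [1.1, 0.6, -0.5]
gripper_width: 0.0436
grasp_force: 7.3
[ 0.50987038 -0.27396732  0.10537509]
```

View pics/w6b.png

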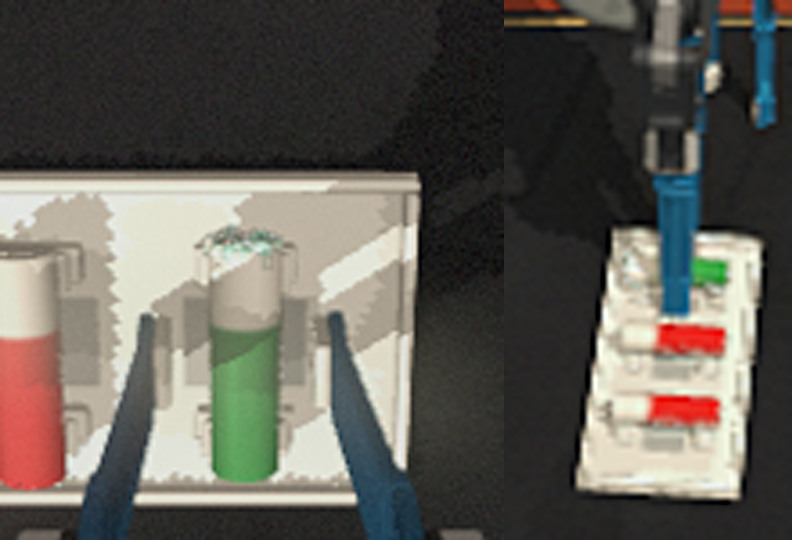

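The jaws straddle the green battery at mid-length with even gaps, with pads at columns 155 and 325 and the battery at 246. Now I squeeze.

```bash
python3 -m handwheel '[[[0,0,0,0,0,0],[0,0,0,0,0,0],[0,0,0,0,0,0],[0,0,0,0,0,0],[0,0,0,0,0,0],[0,0,0,0,0,0]]]' -0.3 30
python3 -m handwheel '[[[0,0,0,0,0,0],[0,0,0,0,0,0],[0,0,0,0,0,0],[0,0,0,0,0,0],[0,0,0,0,0,0],[0,0,0,0,0,0]]]' -0.6 70
```

```text
t: 10.95
tcp_pos: [0.51, -0.2741, 0.1057]
tool_rot: [0.28, 0.96, -0.0, 0.0]
wrist_force: [-0.4, -0.1, 3.9]
gripper_width: 0.0401
grasp_force: 34.5
t: 11.45
tcp_pos: [0.5099, -0.274, 0.1055]
tool_rot: [0.28, 0.96, -0.0, 0.0]
wrist_force: [1.0, -0.4, 2.9]
gripper_width: 0.0392
grasp_force: 73.0
```

The pads are 40 mm apart, so the jaws are on the battery, at 70 N. I'll lift gently.

```bash
python3 -m handwheel '[[[0,0,-0.02,0,0,0],[0,0,-0.06,0,0,0],[0,0,-0.12,0,0,0],[0,0,-0.2,0,0,0],[0,0,-0.3,0,0,0],[0,0,-0.4,0,0,0],[0,0,-0.52,0,0,0],[0,0,-0.64,0,0,0],[0,0,-0.7,0,0,0],[0,0,-0.7,0,0,0]]]'
python3 -m handwheel '[[[0,0,-0.06,0,0,0],[0,0,-0.16,0,0,0],[0,0,-0.3,0,0,0],[0,0,-0.46,0,0,0],[0,0,-0.62,0,0,0],[0,0,-0.78,0,0,0],[0,0,-0.9,0,0,0],[0,0,-0.97,0,0,0],[0,0,-1,0,0,0],[0,0,-1,0,0,0]]]'
python3 -m handwheel '[[[0,0,-0.03,0,0,0],[0,0,-0.08,0,0,0],[0,0,-0.13,0,0,0],[0,0,-0.15,0,0,0],[0,0,-0.15,0,0,0],[0,0,-0.15,0,0,0],[0,0,-0.15,0,0,0],[0,0,-0.15,0,0,0],[0,0,-0.15,0,0,0],[0,0,-0.15,0,0,0]]]'
python3 - <<'E'
from h import *
i=optics.capture("wrist");j=optics.capture("scene");k=optics.capture("side")
cv2.imwrite("pics/f.png",np.hstack([cv2.resize(i[60:290,130:370],(417,400)),cv2.resize(j[130:290,190:290],(250,400)),]))
E
```

```text
t: 12.28
tcp_pos: [0.511, -0.2745, 0.1778]
tool_rot: [0.28, 0.96, -0.0, 0.002]
wrist_force: [0.9, -0.9, -0.3]
gripper_width: 0.0392
grasp_force: 72.9
t: 13.12
tcp_pos: [0.5098, -0.2739, 0.2757]
tool_rot: [0.28, 0.96, -0.0, 0.0]
wrist_force: [-0.5, -0.4, -1.1]
gripper_width: 0.039
grasp_force: 72.9
t: 13.95
tcp_pos: [0.5096, -0.2738, 0.2901]
tool_rot: [0.28, 0.96, 0.0, -0.0]
wrist_force: [-0.5, -0.1, -0.2]
gripper_width: 0.0396
grasp_force: 72.9
```

View pics/f.png

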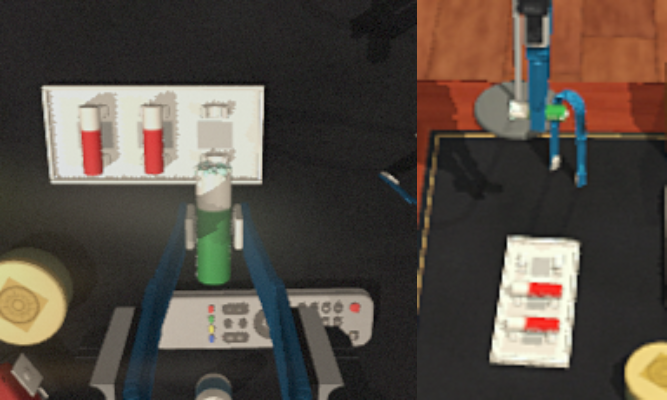

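The green battery is held across its middle about 20 cm up, and the reds are still in their cradles. I'm handing the job in.

```bash
python3 -c "
from plant import job_done
print(job_done())"
```

```text
the job is handed in; nothing more can be done
None
```

The job is handed in: the green battery is held in the squeezed blue tongs about 20 cm above the desk and 25 cm from the stand, the gripper never went near it, and both red batteries are still in their cradles.

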